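Load the curing hood: spread the heaped ceramic pinions and push the tray home

TASK

Spread the heap of five white ceramic pinions on the pulled-out tray into one even layer, like the five on a die: one near each corner and one in the middle, all lying flat on the tray's floor with at least 15 mm of clear space between neighbours. Then push the tray gently and fully home into the hood, with the layer still lying evenly. The pinions are brittle, so set them down rather than dropping them, and leave the bottle, the jar and the cup where they stand.

Things in the scene. Friction and masses are not known exactly. Their poses are not given: they have to be found in the camera images.
- station: Fixed low grey curing hood with rails in front of its open mouth. Origin: on the bench (z = 0), on the centre line, 350 mm before the hood's middle; its +y axis points horizontally along the rails into the hood. The hood stands from 210 to 490 mm along +y, 330 mm wide, 116 mm high, with a clear window in its roof; the mouth's upper edge is 100 mm above the bench, so one layer of pinions passes under it and a heap does not.
- tray (a joint): Slide of the loading tray, in m: 0 = fully home inside the hood (end stop), about 0.32 to 0.35 = pulled out on the rails (0.35 is the outer stop). It resists with about 2.5 N of friction plus 8 N per m/s, and stays where it is left.
- tray_mid (a point): Middle of the upper face of the tray's floor, 30 mm above the bench; axes parallel to the station's (x across the tray, +y towards the hood, z up). The square dark steel tray is 250 mm by 250 mm inside, with a lip 10 mm high above its floor and 8 mm thick.
- tray_handle (a point): Grasp point of the tray's black upright handle plate, which stands 225 mm before tray_mid (tray -y), away from the hood, on two short stems 50 mm apart. Plate: 70 mm wide along the tray's x, 12 mm thick along its y, top edge 95 mm above the bench; this point is on its middle plane, 15 mm below the top edge. Can be pinched from above across its thickness.
- gear1: White ceramic pinion (toothed wheel with a bore), 60 mm diameter, 45 mm high, 0.14 to 0.28 kg; origin at its centre, z along its bore. All five are alike and interchangeable. They start heaped on the tray: four close together flat on its floor, some 5 to 13 mm apart in a square, and one lying flat on top of them.
- gear2: White ceramic pinion (toothed wheel with a bore), 60 mm diameter, 45 mm high, 0.14 to 0.28 kg; origin at its centre, z along its bore. Like gear1.
- gear3: White ceramic pinion (toothed wheel with a bore), 60 mm diameter, 45 mm high, 0.14 to 0.28 kg; origin at its centre, z along its bore. Like gear1.
- gear4: White ceramic pinion (toothed wheel with a bore), 60 mm diameter, 45 mm high, 0.14 to 0.28 kg; origin at its centre, z along its bore. Like gear1.
- gear5: White ceramic pinion (toothed wheel with a bore), 60 mm diameter, 45 mm high, 0.14 to 0.28 kg; origin at its centre, z along its bore. Like gear1.
- wash_bottle: Bystander, not to be disturbed: white plastic wash bottle, 72 mm diameter, 190 mm high with its bent spout; origin at the centre of its underside.
- jar: Bystander, not to be disturbed: grey jar with steel cap, 70 mm diameter, 90 mm high; origin at the centre of its underside.
- crucible: Bystander, not to be disturbed: white ceramic cup, 80 mm diameter, 60 mm high; origin at the centre of its underside.
Things that resemble listed ones, but are neither listed nor needed, are in the scene too. Leave any red look-alike of the gear1 alone. What is shaped like the gear5 but brown is not meant.

How it is judged:
By the outcome, as a careful person would: the job done as asked, in the order asked, and still so for the second after the job is handed in, with the robot touching nothing.
It also fails if it takes over 72 s, if anything falls off the work surface, if the arm or the gripper's body presses on something with over 40 N, if the wrist force passes 120 N, or if a joint passes its speed limit or range.

ROBOT

A 6-joint arm with a two-finger parallel gripper is mounted at the origin on the work surface. World frame = base frame: x ahead of the robot, y to its left, z up, the work surface at z = 0. Lengths are in mm, angles in rad, forces in N, time in s.
With the tool pointing down it reaches from about 350 to 775 mm from the base axis. Payload 7.3 kg.
Tool frame: the origin (TCP) lies between the finger pads; the fingertips stand 25 mm ahead of it and the grasp point (between the pads) lies 6 mm ahead of it; z points along the fingers, y is the line along which they close (so a half turn about z gives the same grasp; the last joint's range is limited). The gripper opens to 92 mm and grips with 3 to 60 N. Pads are 19 mm wide; open, the fingers measure 130 mm over their backs; the gripper's body (75 mm by 190 mm) begins 47 mm behind the grasp point.
Start: joints at [-1.349, 0.342, 1.524, -0, 1.275, -0.146], TCP at [188.793, -489.897, 251.741] pointing down, gripper open.
Joint ranges: [-2.53, 2.53], [-0.77, 2.02], [0.04, 2.7], [-1, 4.14], [0.28, 2.66], [-3.11, 3.11]. Speed limits (rad/s): [2.57, 2.57, 3.14, 3.14, 3.14, 3.14].

INTERFACE

Orientations are given as [roll, pitch, yaw] about the fixed x, y, z axes, in that order (R = Rz(yaw) Ry(pitch) Rx(roll)).
In Python, from plant import bot gives the robot as it stands.
- The arm moves only by the tool play_rows, never from a script. Its argument "commands" is a list of rows, each an object of numbers: "x", "y", "z": the shift along the tool's x, y, z in m; "twist": the turn about the tool's z in degrees. In form: [{"x": .., "y": .., "z": .., "twist": ..}, ...]. A call has exactly 8 rows; each row is the pose to reach, as a shift and turn from the pose commanded when the call began, along the tool's axes at that moment; what a row does not reach only later rows make up. A row lasts 1/10 s, in which the tool goes at most 50 mm and 8.59 degrees, less where a joint would pass 70% of its speed; a pose out of reach is approached as far as the arm can. A call with a gripper value outside its range is refused whole. "jaw" is the closure, from 0 (fully open) to 1 (shut), set as the call begins (left out, the last holds). The fingers move at their own pace and stop on an object; the grip force is fixed at half the most. Time passes only in rows, so rows that repeat a pose let the fingers close, or fill a call up. It gives the time, the measured TCP pose, the force, the opening and the grip force at its end, in the units of the state.
- bot.get_obs(): the state, without advancing time (a new reading comes with each control period).
- bot.capture(name): name is "scene" or "top" or "wrist"; returns a dict with "pixels" (420x560x3 uint8, red, green, blue), "fx", "fy", "cx", "cy" (pixels), "k1" (the pictures are not rectified: a ray, as slopes to the right and down, at radius r is drawn at 1 + k1 r^2 times it, then the intrinsics apply), "eye" and "rotation" of the camera in the world. Camera axes: x right, y down, z forward; pixel columns grow to the right and rows downward; lengths in mm; the calibration is good to about 2 mm. A picture is of the moment at which its call begins. There is no depth.
- bot.close_job(): hands the job in; it is judged then, once.
The state is a dict: "time": time; "joint_positions": joint angles; "dq": joint speeds; "tau": joint torques, N m; "tool_pos": TCP position; "tcp_rot": TCP orientation; "contact_force": force on the tool from outside, world axes, zero at the start; "moment": the same for the moment, N m; "grip_width": finger opening in mm; "finger_force": force on a finger pad.
Only numpy, scipy, OpenCV 4.12 (cv2) and the standard library are available. Lean on these libraries where they do the work, as an engineer would, in place of code of your own. Each camera call takes 0.05 s, during which the arm holds its last target. There are 200 camera calls.

## Working session

There is one attempt and no reset: what is moved stays moved. The work goes in short steps, Python scripts to look and compute and a tool call to move; the robot and the scene stay as the last step left them, time stands still between calls to the robot, and variables do not carry over. Pictures are saved under pics/ and viewed, at most 10 in all, crops included, and the job is handed in when it is done.

Besides the shell and the picture viewer there is one more tool, called as name(argument=value, ...), one argument or row to a line, values as JSON. play_rows: Moves the arm, as the interface text tells. Its arguments: {"type":"object","properties":{"commands":{"type":"array"},"jaw":{"type":"number"}},"required":["commands"]}

```bash
mkdir -p pics; cat > h.py <<'E'
import numpy as np, cv2, pickle
from plant import bot
def snap(n,f):
    c=bot.capture(n); cv2.imwrite(f'pics/{f}.png',cv2.cvtColor(np.asarray(c['pixels']),cv2.COLOR_RGB2BGR))
    pickle.dump(c,open(f'pics/{f}.pkl','wb')); return c
def load(f): return pickle.load(open(f'pics/{f}.pkl','rb'))
def p2w(c,u,v,z):
    d=np.array([(u-c['cx'])/c['fx'],(v-c['cy'])/c['fy']]); p=d.copy()
    for _ in range(20): p=d/(1+c['k1']*(p@p))
    r=np.asarray(c['rotation'])@np.array([p[0],p[1],1]); e=np.asarray(c['eye'])
    return e+r*(z-e[2])/r[2]
def w2p(c,X):
    q=np.asarray(c['rotation']).T@(np.asarray(X,float)-c['eye']); p=q[:2]/q[2]; p=p*(1+c['k1']*(p@p))
    return p*[c['fx'],c['fy']]+[c['cx'],c['cy']]
E
python3 - <<'E'
from h import *
a=snap('scene','s0');b=snap('top','t0')
for c in(a,b):print(c['fx'],c['k1'],np.round(c['eye']),np.round(c['rotation'],2).tolist())
o=bot.get_obs();print(o)
im=cv2.imread('pics/t0.png');cv2.imwrite('pics/t0b.png',cv2.resize(im,(800,600),interpolation=cv2.INTER_CUBIC))
E
```

```text
460.8603463278527 -0.06011844262297603 [1071.  -86. 1053.] [-2.6, 0.01, 1.64]
425.6473566696037 -0.12166412433786766 [ 396. -143. 1380.] [-3.04, 0.01, -1.54]
{'time': 0.1, 'joint_positions': array([-1.34898086e+00,  3.42677037e-01,  1.52490370e+00, -1.60090162e-05,
        1.27541393e+00, -1.46017286e-01]), 'dq': array([-0.00156682, -0.00109299, -0.00326764,  0.00079414, -0.00108247,
       -0.00165111]), 'tau': array([ 1.72568019e-03, -4.32004523e+01, -2.44694442e+01,  7.19467155e-02,
        5.26424136e-02, -4.08889980e-05]), 'tool_pos': array([ 188.72256087, -489.55820703,  251.10820055]), 'tcp_rot': array([-3.14020334e+00, -1.88844214e-04,  3.67837292e-01]), 'contact_force': array([ 1.26830187, -0.66385039, -0.09090865]), 'moment': array([0.01215552, 0.00356918, 0.01811167]), 'finger_force': 0.0, 'grip_width': 91.73425824752218}
```

View pics/t0b.png

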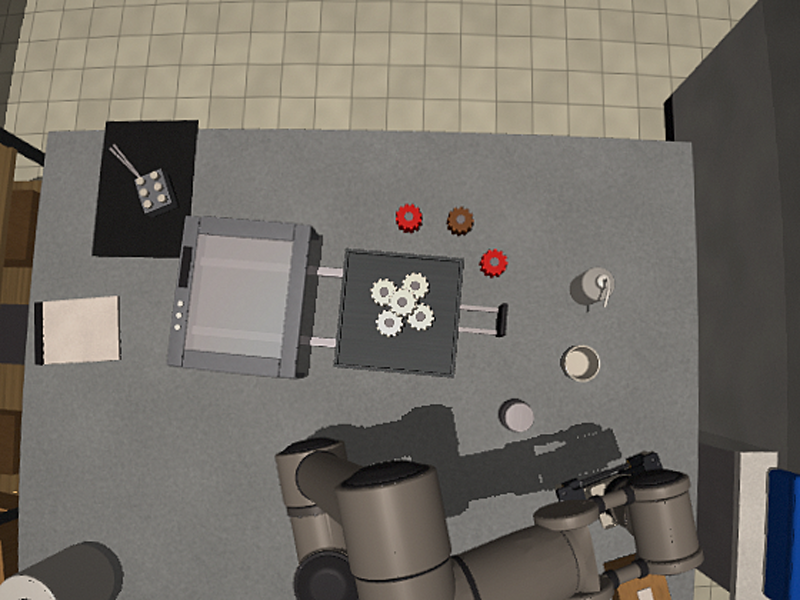

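View pics/s0.png

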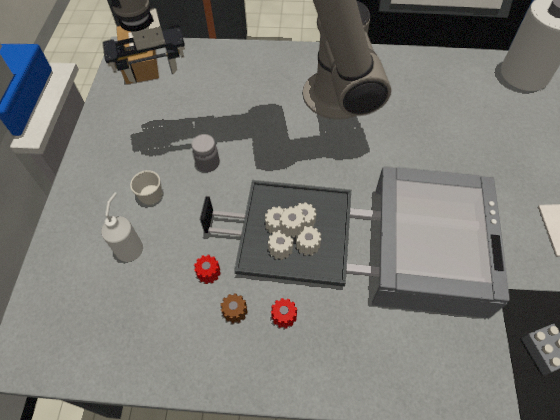

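The top view (800-px scale) shows the tray at about (345–462, 250–375) and the handle at (502, 320). Five white pinions are at (384,292), (415,286), (390,323), (421,317) and, on top, (402,302). The red look-alikes are at (409,218) and (494,263), and the brown one at (460,220). Only the white ones on the tray fit the description. I'll confirm in an enlarged crop.

```bash
cat >> h.py <<'E'
from scipy.spatial.transform import Rotation as Ro
_s=snap
def load(f):
    c=pickle.load(open(f'pics/{f}.pkl','rb')); c['rotation']=Ro.from_euler('xyz',c['rotation']).as_matrix(); return c
def crop(f,u0,v0,u1,v1,k):
    im=cv2.imread(f'pics/{f}.png')[v0:v1,u0:u1]; cv2.imwrite(f'pics/{f}_c.png',cv2.resize(im,None,fx=k,fy=k,interpolation=cv2.INTER_CUBIC))
E
python3 - <<'E'
from h import *
crop('t0',220,165,370,275,5)
E
```

```text
(no output)
```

View pics/t0_c.png

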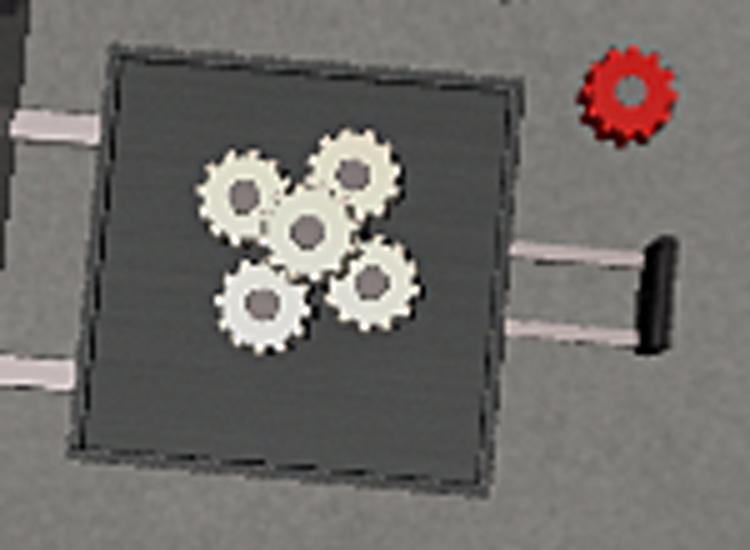

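The crop shows the five white pinions at crop pixels (244,197), (353,174), (263,304), (372,283), with the top one at (308,232). The tray's lip corners are at (110,45), (524,80), (490,497) and (70,459), and the handle's top is around (660,293).

```bash
cat >> h.py <<'E'
def C(x,y,k,u0,v0): return (x+.5)/k-.5+u0,(y+.5)/k-.5+v0
E
python3 - <<'E'
from h import *
c=load('t0'); f=lambda x,y,z:p2w(c,*C(x,y,5,220,165),z)[:2]
P=np.array([f(*q,40) for q in[(110,45),(524,80),(490,497),(70,459)]]);print(P.round(1))
print([round(np.linalg.norm(P[i]-P[i-1]),1) for i in range(4)])
m=P.mean(0); uy=((P[0]+P[3])-(P[1]+P[2])); uy/=np.linalg.norm(uy); ux2=(P[0]+P[1])-(P[2]+P[3]); ux2/=np.linalg.norm(ux2)
y=uy+np.array([ux2[1],-ux2[0]])*(1 if np.dot(uy,[ux2[1],-ux2[0]])>0 else -1); y/=np.linalg.norm(y); x=np.array([y[1],-y[0]])
print('mid',m,'y',y,'x',x,'ang',np.degrees(np.arctan2(y[1],y[0])))
print('handle',f(660,293,95), 'pred',m-225*y)
for n,q in dict(A=(244,197,75),B=(353,174,75),C=(263,304,75),D=(372,283,75),T=(309,233,120)).items():
    w=f(*q); print(n,w.round(1),'tray',((w-m)@x).round(1),((w-m)@y).round(1),'r',np.linalg.norm(w).round())
for a in(-1,1):
  for b in(-1,1): w=m+a*80*x+b*80*y; print(a,b,w.round(1),np.linalg.norm(w).round())
# orientation tool
o=bot.get_obs(); R=Ro.from_euler('xyz',o['tcp_rot']).as_matrix(); print(R.round(3).tolist(),o['tool_pos'])
# cross check with scene cam
s=load('s0'); print(w2p(s,[*m,30]), w2p(s,[*f(309,233,120),120]))
E
```

```text
[[ 654.    20. ]
 [ 638.4 -245.4]
 [ 373.4 -229.5]
 [ 389.2   34.9]]
[np.float64(265.2), np.float64(265.9), np.float64(265.4), np.float64(264.9)]
mid [ 513.76249481 -104.98755995] y [0.0585723  0.99828317] x [ 0.99828317 -0.0585723 ] ang 86.64213228910721
handle [ 500.07688819 -326.26771219] pred [ 500.58372623 -329.60127293]
A [554.  -71.2] tray 38.2 36.1 r 559.0
B [ 570.2 -138.1] tray 58.2 -29.8 r 587.0
C [488.1 -85.1] tray -26.8 18.4 r 495.0
D [ 502.9 -151.7] tray -8.1 -47.3 r 525.0
T [ 528.  -113.1] tray 14.7 -7.3 r 540.0
-1 -1 [ 429.2 -180.2] 465.0
-1 1 [438.6 -20.4] 439.0
1 -1 [ 588.9 -189.5] 619.0
1 1 [598.3 -29.8] 599.0
[[0.933, 0.36, -0.0], [0.36, -0.933, 0.001], [0.0, -0.001, -1.0]] [ 188.72256087 -489.55820703  251.10820055]
[293.91287506 230.18452791] [290.50672251 216.96691875]
```

```bash
cat >> h.py <<'E'
m=np.array([513.76,-104.99]); ty=np.array([.05857,.99828]); tx=np.array([.99828,-.05857])
def W(a,b): return m+a*tx+b*ty
def d(frm,to,yaw):
    q=np.subtract(to,frm); t=np.radians(yaw); return (q@[np.cos(t),np.sin(t)]).round(1),(q@[np.sin(t),-np.cos(t)]).round(1)
E
python3 - <<'E'
from h import *
print(d([188.79,-489.9],[528,-113.1],21.07))
T=W(14.7,-7.3);S=[('T',T,(-78,-78)),('B',W(58.2,-29.8),(78,-78)),('C',W(-26.8,18.4),(-78,78)),('A',W(38.2,36.1),(78,78)),('D',W(-8.1,-47.3),(0,0))]
p=T
for n,g,t in S: print(n,'to grasp',d(p,g,57.07),'to place',d(g,W(*t),57.07)); p=W(*t)
E
```

```text
(np.float64(452.0), np.float64(-229.7))
T to grasp (np.float64(0.0), np.float64(0.0)) to place (np.float64(-107.2), np.float64(-45.7))
B to grasp (np.float64(109.1), np.float64(94.7)) to place (np.float64(-32.1), np.float64(41.0))
C to grasp (np.float64(32.1), np.float64(-138.7)) to place (np.float64(26.6), np.float64(-73.9))
A to grasp (np.float64(20.9), np.float64(121.7)) to place (np.float64(56.1), np.float64(13.9))
D to grasp (np.float64(-151.5), np.float64(-13.0)) to place (np.float64(45.1), np.float64(-16.3))
```

play_rows(
  commands=[
    {"x":0.04,"y":-0.02,"z":0,"twist":-8},
    {"x":0.08,"y":-0.04,"z":0,"twist":-16},
    {"x":0.12,"y":-0.06,"z":0,"twist":-24},
    {"x":0.16,"y":-0.08,"z":0,"twist":-32},
    {"x":0.2,"y":-0.1,"z":0,"twist":-36},
    {"x":0.226,"y":-0.115,"z":0,"twist":-36},
    {"x":0.226,"y":-0.115,"z":0,"twist":-36},
    {"x":0.226,"y":-0.115,"z":0,"twist":-36},
  ],
  jaw=0.17,
)

```text
time: 0.9
tool_pos: [358.4, -301.0, 251.6]
tcp_rot: [-3.141, 0.0, 0.998]
contact_force: [0.3, -0.4, 0.2]
grip_width: 75.9
finger_force: 0.0
```

play_rows(
  commands=[
    {"x":0.042,"y":0.0067,"z":0.014},
    {"x":0.084,"y":0.0133,"z":0.028},
    {"x":0.125,"y":0.02,"z":0.042},
    {"x":0.167,"y":0.0267,"z":0.056},
    {"x":0.208,"y":0.0333,"z":0.07},
    {"x":0.25,"y":0.04,"z":0.087},
    {"x":0.25,"y":0.04,"z":0.087},
    {"x":0.25,"y":0.04,"z":0.087},
  ],
)

```text
invalid input at $.commands[0]: expected keys x, y, z, twist
```

```bash
python3 - <<'E'
from h import *
snap('wrist','w1');c=load('w1');print(c['eye'],bot.get_obs()['tool_pos'],c['rotation'].round(3).tolist())
for n,(a,b,z) in dict(T=(14.7,-7.3,120),A=(38.2,36.1,75),B=(58.2,-29.8,75),C=(-26.8,18.4,75),D=(-8.1,-47.3,75)).items(): print(n,w2p(c,[*W(a,b),z]).round())
E
```

```text
[ 398.75549753 -239.66903023  385.31953734] [ 358.0503588  -301.64922574  251.57139097] [[0.841, -0.521, -0.146], [-0.541, -0.809, -0.229], [0.001, 0.271, -0.962]]
T [ 336. -189.]
A [ 326. -221.]
B [ 393. -143.]
C [ 258. -145.]
D [323. -71.]
```

View pics/w1.png

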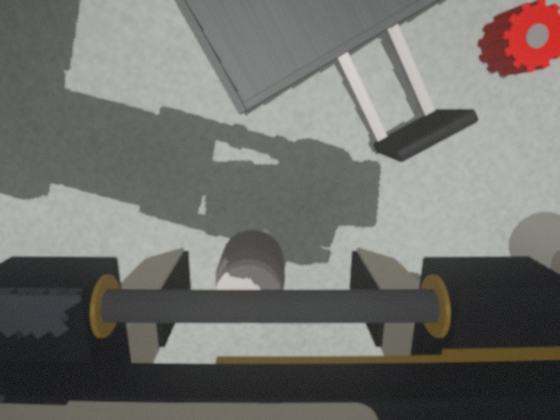

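That move was refused because every row needs a twist. The wrist view shows the tray's near corner at (245,112), the handle plate around (425,135), and the jar under the jaws. I'm repeating the move with twist given.

play_rows(
  commands=[
    {"x":0.042,"y":0.0067,"z":0.0,"twist":0},
    {"x":0.084,"y":0.0133,"z":0.01,"twist":0},
    {"x":0.125,"y":0.02,"z":0.03,"twist":0},
    {"x":0.167,"y":0.0267,"z":0.05,"twist":0},
    {"x":0.208,"y":0.0333,"z":0.07,"twist":0},
    {"x":0.25,"y":0.04,"z":0.087,"twist":0},
    {"x":0.25,"y":0.04,"z":0.087,"twist":0},
    {"x":0.25,"y":0.04,"z":0.087,"twist":0},
  ],
)

```text
time: 1.75
tool_pos: [527.6, -113.8, 163.9]
tcp_rot: [-3.14, 0.001, 0.996]
contact_force: [-0.9, -0.5, 0.4]
grip_width: 76.3
finger_force: 0.0
```

```bash
python3 - <<'E'
from h import *
c=load('w1');print(w2p(c,[*W(-133,-133),40]))
snap('wrist','w2');c=load('w2');print(bot.get_obs()['tool_pos'],bot.get_obs()['tcp_rot'])
for n,(a,b,z) in dict(T=(14.7,-7.3,120),A=(38.2,36.1,75),B=(58.2,-29.8,75),C=(-26.8,18.4,75),D=(-8.1,-47.3,75)).items(): print(n,w2p(c,[*W(a,b),z]).round())
E
```

```text
[240.58334956 115.42070626]
[ 527.46041766 -114.46317143  164.50921492] [-3.14116893e+00  6.96470473e-04  9.95146281e-01]
T [268. 252.]
A [267. 149.]
B [345. 223.]
C [193. 223.]
D [268. 290.]
```

View pics/w2.png

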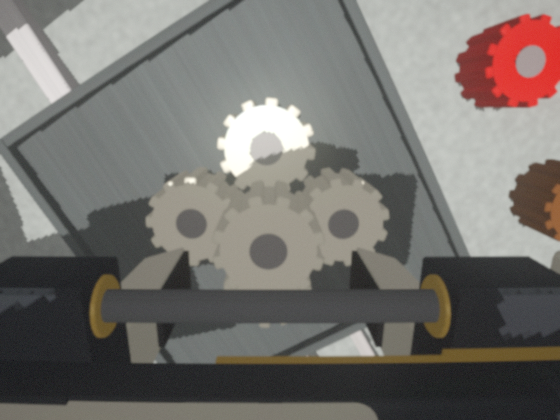

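The wrist view has T at (268,251), A (267,147), B (343,223) and C (191,222), all within 2 px of prediction. I'm descending onto T and gripping it.

play_rows(
  commands=[
    {"x":0,"y":0,"z":0.012,"twist":0},
    {"x":0,"y":0,"z":0.024,"twist":0},
    {"x":0,"y":0,"z":0.036,"twist":0},
    {"x":0,"y":0,"z":0.044,"twist":0},
    {"x":0,"y":0,"z":0.048,"twist":0},
    {"x":0,"y":0,"z":0.051,"twist":0},
    {"x":0,"y":0,"z":0.051,"twist":0},
    {"x":0,"y":0,"z":0.051,"twist":0},
  ],
)

```text
time: 2.6
tool_pos: [528.0, -113.3, 114.0]
tcp_rot: [3.141, -0.0, 0.996]
contact_force: [0.2, 0.6, 0.5]
grip_width: 76.5
finger_force: 0.0
```

play_rows(
  commands=[
    {"x":0,"y":0,"z":0,"twist":0},
    {"x":0,"y":0,"z":0,"twist":0},
    {"x":0,"y":0,"z":0,"twist":0},
    {"x":0,"y":0,"z":0,"twist":0},
    {"x":0,"y":0,"z":0,"twist":0},
    {"x":0,"y":0,"z":-0.003,"twist":0},
    {"x":0,"y":0,"z":-0.012,"twist":0},
    {"x":0,"y":0,"z":-0.025,"twist":0},
  ],
  jaw=1,
)

```text
time: 3.4
tool_pos: [527.3, -113.1, 138.6]
tcp_rot: [-3.14, 0.001, 0.996]
contact_force: [0.8, 0.4, -2.6]
grip_width: 59.6
finger_force: 30.0
```

play_rows(
  commands=[
    {"x":-0.012,"y":-0.005,"z":0,"twist":0},
    {"x":-0.036,"y":-0.015,"z":0,"twist":0},
    {"x":-0.06,"y":-0.026,"z":0,"twist":0},
    {"x":-0.084,"y":-0.036,"z":0,"twist":0},
    {"x":-0.1,"y":-0.043,"z":0,"twist":0},
    {"x":-0.107,"y":-0.0457,"z":0,"twist":0},
    {"x":-0.107,"y":-0.0457,"z":0,"twist":0},
    {"x":-0.107,"y":-0.0457,"z":0.01,"twist":0},
  ],
)

```text
time: 4.2
tool_pos: [432.4, -178.7, 129.4]
tcp_rot: [3.138, -0.0, 0.996]
contact_force: [0.0, -1.2, -3.0]
grip_width: 59.6
finger_force: 30.0
```

play_rows(
  commands=[
    {"x":0,"y":0,"z":0.015,"twist":0},
    {"x":0,"y":0,"z":0.03,"twist":0},
    {"x":0,"y":0,"z":0.042,"twist":0},
    {"x":0,"y":0,"z":0.05,"twist":0},
    {"x":0,"y":0,"z":0.055,"twist":0},
    {"x":0,"y":0,"z":0.058,"twist":0},
    {"x":0,"y":0,"z":0.059,"twist":0},
    {"x":0,"y":0,"z":0.0595,"twist":0},
  ],
)

```text
time: 5.0
tool_pos: [431.5, -178.3, 69.4]
tcp_rot: [3.141, 0.0, 0.996]
contact_force: [0.8, -0.4, -2.6]
grip_width: 59.8
finger_force: 30.0
```

play_rows(
  commands=[
    {"x":0,"y":0,"z":0.0003,"twist":0},
    {"x":0,"y":0,"z":0.0006,"twist":0},
    {"x":0,"y":0,"z":0.0009,"twist":0},
    {"x":0,"y":0,"z":0.0011,"twist":0},
    {"x":0,"y":0,"z":0.0013,"twist":0},
    {"x":0,"y":0,"z":0.0013,"twist":0},
    {"x":0,"y":0,"z":0.0013,"twist":0},
    {"x":0,"y":0,"z":0.0013,"twist":0},
  ],
)

```text
time: 5.8
tool_pos: [431.5, -178.4, 68.9]
tcp_rot: [3.14, 0.0, 0.996]
contact_force: [-2.2, 0.7, 9.0]
grip_width: 59.4
finger_force: 30.0
```

play_rows(
  commands=[
    {"x":0,"y":0,"z":-0.0008,"twist":0},
    {"x":0,"y":0,"z":-0.0008,"twist":0},
    {"x":0,"y":0,"z":-0.0008,"twist":0},
    {"x":0,"y":0,"z":-0.005,"twist":0},
    {"x":0,"y":0,"z":-0.02,"twist":0},
    {"x":0,"y":0,"z":-0.045,"twist":0},
    {"x":0,"y":0,"z":-0.067,"twist":0},
    {"x":0,"y":0,"z":-0.067,"twist":0},
  ],
  jaw=0.17,
)

```text
time: 6.6
tool_pos: [432.7, -179.1, 137.6]
tcp_rot: [3.136, -0.0, 0.996]
contact_force: [0.4, -0.3, -0.9]
grip_width: 75.9
finger_force: 0.0
```

play_rows(
  commands=[
    {"x":0.02,"y":0.018,"z":0,"twist":0},
    {"x":0.049,"y":0.043,"z":0,"twist":0},
    {"x":0.078,"y":0.068,"z":0,"twist":0},
    {"x":0.1,"y":0.087,"z":0,"twist":0},
    {"x":0.1091,"y":0.0947,"z":0,"twist":0},
    {"x":0.1091,"y":0.0947,"z":0,"twist":0},
    {"x":0.1091,"y":0.0947,"z":0.01,"twist":0},
    {"x":0.1091,"y":0.0947,"z":0.02,"twist":0},
  ],
)

```text
time: 7.4
tool_pos: [569.0, -138.3, 113.8]
tcp_rot: [-3.141, 0.0, 0.996]
contact_force: [-0.9, -0.5, -0.4]
grip_width: 76.2
finger_force: 0.0
```

play_rows(
  commands=[
    {"x":0,"y":0,"z":0.008,"twist":0},
    {"x":0,"y":0,"z":0.016,"twist":0},
    {"x":0,"y":0,"z":0.024,"twist":0},
    {"x":0,"y":0,"z":0.032,"twist":0},
    {"x":0,"y":0,"z":0.04,"twist":0},
    {"x":0,"y":0,"z":0.044,"twist":0},
    {"x":0,"y":0,"z":0.046,"twist":0},
    {"x":0,"y":0,"z":0.046,"twist":0},
  ],
)

```text
time: 8.2
tool_pos: [570.1, -138.1, 68.7]
tcp_rot: [-3.141, 0.0, 0.996]
contact_force: [-0.9, -0.2, 0.7]
grip_width: 76.2
finger_force: 0.0
```

play_rows(
  commands=[
    {"x":0,"y":0,"z":0,"twist":0},
    {"x":0,"y":0,"z":0,"twist":0},
    {"x":0,"y":0,"z":0,"twist":0},
    {"x":0,"y":0,"z":0,"twist":0},
    {"x":0,"y":0,"z":-0.004,"twist":0},
    {"x":0,"y":0,"z":-0.02,"twist":0},
    {"x":0,"y":0,"z":-0.045,"twist":0},
    {"x":0,"y":0,"z":-0.06,"twist":0},
  ],
  jaw=1,
)

```text
time: 9.0
tool_pos: [570.5, -138.3, 130.4]
tcp_rot: [3.14, -0.0, 0.996]
contact_force: [0.7, 0.0, -2.1]
grip_width: 59.4
finger_force: 30.0
```

play_rows(
  commands=[
    {"x":-0.01,"y":0.012,"z":0,"twist":0},
    {"x":-0.022,"y":0.028,"z":0,"twist":0},
    {"x":-0.0321,"y":0.041,"z":0,"twist":0},
    {"x":-0.0321,"y":0.041,"z":0,"twist":0},
    {"x":-0.0321,"y":0.041,"z":0.01,"twist":0},
    {"x":-0.0321,"y":0.041,"z":0.022,"twist":0},
    {"x":-0.0321,"y":0.041,"z":0.034,"twist":0},
    {"x":-0.0321,"y":0.041,"z":0.044,"twist":0},
  ],
)

```text
time: 9.8
tool_pos: [586.3, -186.6, 83.1]
tcp_rot: [-3.14, 0.0, 0.997]
contact_force: [0.2, 0.9, -1.7]
grip_width: 59.6
finger_force: 30.0
```

play_rows(
  commands=[
    {"x":0,"y":0,"z":0.005,"twist":0},
    {"x":0,"y":0,"z":0.009,"twist":0},
    {"x":0,"y":0,"z":0.012,"twist":0},
    {"x":0,"y":0,"z":0.014,"twist":0},
    {"x":0,"y":0,"z":0.015,"twist":0},
    {"x":0,"y":0,"z":0.0157,"twist":0},
    {"x":0,"y":0,"z":0.0163,"twist":0},
    {"x":0,"y":0,"z":0.0163,"twist":0},
  ],
)

```text
time: 10.6
tool_pos: [587.2, -187.4, 69.3]
tcp_rot: [3.141, -0.0, 0.996]
contact_force: [-1.3, 0.3, 2.8]
grip_width: 59.9
finger_force: 30.0
```

play_rows(
  commands=[
    {"x":0,"y":0,"z":0,"twist":0},
    {"x":0,"y":0,"z":0,"twist":0},
    {"x":0,"y":0,"z":0,"twist":0},
    {"x":0,"y":0,"z":-0.005,"twist":0},
    {"x":0,"y":0,"z":-0.02,"twist":0},
    {"x":0,"y":0,"z":-0.045,"twist":0},
    {"x":0,"y":0,"z":-0.066,"twist":0},
    {"x":0,"y":0,"z":-0.066,"twist":0},
  ],
  jaw=0.17,
)

```text
time: 11.4
tool_pos: [588.8, -188.1, 138.2]
tcp_rot: [3.135, -0.001, 0.996]
contact_force: [0.7, -0.3, 0.3]
grip_width: 76.3
finger_force: 0.0
```

play_rows(
  commands=[
    {"x":0.005,"y":-0.02,"z":0,"twist":0},
    {"x":0.013,"y":-0.055,"z":0,"twist":0},
    {"x":0.021,"y":-0.09,"z":0,"twist":0},
    {"x":0.028,"y":-0.12,"z":0,"twist":0},
    {"x":0.0321,"y":-0.1387,"z":0,"twist":0},
    {"x":0.0321,"y":-0.1387,"z":0,"twist":0},
    {"x":0.0321,"y":-0.1387,"z":0.01,"twist":0},
    {"x":0.0321,"y":-0.1387,"z":0.02,"twist":0},
  ],
)

```text
time: 12.2
tool_pos: [488.9, -85.7, 113.8]
tcp_rot: [3.14, -0.0, 0.996]
contact_force: [-0.1, -0.1, -0.2]
grip_width: 76.0
finger_force: 0.0
```

play_rows(
  commands=[
    {"x":0,"y":0,"z":0.008,"twist":0},
    {"x":0,"y":0,"z":0.016,"twist":0},
    {"x":0,"y":0,"z":0.024,"twist":0},
    {"x":0,"y":0,"z":0.032,"twist":0},
    {"x":0,"y":0,"z":0.04,"twist":0},
    {"x":0,"y":0,"z":0.044,"twist":0},
    {"x":0,"y":0,"z":0.046,"twist":0},
    {"x":0,"y":0,"z":0.046,"twist":0},
  ],
)

```text
time: 13.0
tool_pos: [488.1, -85.0, 68.5]
tcp_rot: [-3.142, 0.0, 0.996]
contact_force: [0.3, 0.1, 1.1]
grip_width: 75.9
finger_force: 0.0
```

play_rows(
  commands=[
    {"x":0,"y":0,"z":0,"twist":0},
    {"x":0,"y":0,"z":0,"twist":0},
    {"x":0,"y":0,"z":0,"twist":0},
    {"x":0,"y":0,"z":0,"twist":0},
    {"x":0,"y":0,"z":-0.004,"twist":0},
    {"x":0,"y":0,"z":-0.02,"twist":0},
    {"x":0,"y":0,"z":-0.045,"twist":0},
    {"x":0,"y":0,"z":-0.06,"twist":0},
  ],
  jaw=1,
)

```text
time: 13.8
tool_pos: [488.4, -85.2, 130.0]
tcp_rot: [3.14, -0.0, 0.996]
contact_force: [0.8, 0.2, -1.8]
grip_width: 59.2
finger_force: 30.0
```

play_rows(
  commands=[
    {"x":0.006,"y":-0.016,"z":0,"twist":0},
    {"x":0.015,"y":-0.042,"z":0,"twist":0},
    {"x":0.023,"y":-0.064,"z":0,"twist":0},
    {"x":0.0266,"y":-0.0739,"z":0,"twist":0},
    {"x":0.0266,"y":-0.0739,"z":0.01,"twist":0},
    {"x":0.0266,"y":-0.0739,"z":0.022,"twist":0},
    {"x":0.0266,"y":-0.0739,"z":0.034,"twist":0},
    {"x":0.0266,"y":-0.0739,"z":0.044,"twist":0},
  ],
)

```text
time: 14.6
tool_pos: [441.2, -23.3, 83.5]
tcp_rot: [3.141, 0.0, 0.996]
contact_force: [0.8, -0.2, -2.2]
grip_width: 59.4
finger_force: 30.0
```

play_rows(
  commands=[
    {"x":0,"y":0,"z":0.005,"twist":0},
    {"x":0,"y":0,"z":0.009,"twist":0},
    {"x":0,"y":0,"z":0.012,"twist":0},
    {"x":0,"y":0,"z":0.014,"twist":0},
    {"x":0,"y":0,"z":0.015,"twist":0},
    {"x":0,"y":0,"z":0.0157,"twist":0},
    {"x":0,"y":0,"z":0.0163,"twist":0},
    {"x":0,"y":0,"z":0.0163,"twist":0},
  ],
)

```text
time: 15.4
tool_pos: [440.7, -22.5, 68.9]
tcp_rot: [3.141, -0.0, 0.996]
contact_force: [-0.6, -1.3, 4.5]
grip_width: 59.6
finger_force: 30.0
```

play_rows(
  commands=[
    {"x":0,"y":0,"z":0,"twist":0},
    {"x":0,"y":0,"z":0,"twist":0},
    {"x":0,"y":0,"z":0,"twist":0},
    {"x":0,"y":0,"z":-0.005,"twist":0},
    {"x":0,"y":0,"z":-0.02,"twist":0},
    {"x":0,"y":0,"z":-0.045,"twist":0},
    {"x":0,"y":0,"z":-0.066,"twist":0},
    {"x":0,"y":0,"z":-0.066,"twist":0},
  ],
  jaw=0.17,
)

```text
time: 16.2
tool_pos: [442.1, -22.8, 136.9]
tcp_rot: [3.136, -0.002, 0.996]
contact_force: [0.7, -0.5, -0.7]
grip_width: 76.0
finger_force: 0.0
```

play_rows(
  commands=[
    {"x":0.003,"y":0.018,"z":0,"twist":0},
    {"x":0.009,"y":0.05,"z":0,"twist":0},
    {"x":0.014,"y":0.082,"z":0,"twist":0},
    {"x":0.019,"y":0.11,"z":0,"twist":0},
    {"x":0.0209,"y":0.1217,"z":0,"twist":0},
    {"x":0.0209,"y":0.1217,"z":0,"twist":0},
    {"x":0.0209,"y":0.1217,"z":0.01,"twist":0},
    {"x":0.0209,"y":0.1217,"z":0.02,"twist":0},
  ],
)

```text
time: 17.0
tool_pos: [552.9, -70.6, 113.3]
tcp_rot: [-3.14, 0.0, 0.996]
contact_force: [-0.5, -0.5, -0.5]
grip_width: 76.4
finger_force: 0.0
```

play_rows(
  commands=[
    {"x":0,"y":0,"z":0.008,"twist":0},
    {"x":0,"y":0,"z":0.016,"twist":0},
    {"x":0,"y":0,"z":0.024,"twist":0},
    {"x":0,"y":0,"z":0.032,"twist":0},
    {"x":0,"y":0,"z":0.04,"twist":0},
    {"x":0,"y":0,"z":0.044,"twist":0},
    {"x":0,"y":0,"z":0.046,"twist":0},
    {"x":0,"y":0,"z":0.046,"twist":0},
  ],
)

```text
time: 17.8
tool_pos: [554.0, -71.1, 68.1]
tcp_rot: [-3.141, 0.0, 0.996]
contact_force: [0.7, -0.6, -0.4]
grip_width: 76.1
finger_force: 0.0
```

play_rows(
  commands=[
    {"x":0,"y":0,"z":0,"twist":0},
    {"x":0,"y":0,"z":0,"twist":0},
    {"x":0,"y":0,"z":0,"twist":0},
    {"x":0,"y":0,"z":0,"twist":0},
    {"x":0,"y":0,"z":-0.004,"twist":0},
    {"x":0,"y":0,"z":-0.02,"twist":0},
    {"x":0,"y":0,"z":-0.045,"twist":0},
    {"x":0,"y":0,"z":-0.06,"twist":0},
  ],
  jaw=1,
)

```text
time: 18.6
tool_pos: [554.4, -71.2, 129.8]
tcp_rot: [3.14, -0.0, 0.996]
contact_force: [0.3, -0.1, -3.1]
grip_width: 59.4
finger_force: 30.0
```

play_rows(
  commands=[
    {"x":0.012,"y":0.003,"z":0,"twist":0},
    {"x":0.032,"y":0.008,"z":0,"twist":0},
    {"x":0.049,"y":0.012,"z":0,"twist":0},
    {"x":0.0561,"y":0.0139,"z":0,"twist":0},
    {"x":0.0561,"y":0.0139,"z":0.01,"twist":0},
    {"x":0.0561,"y":0.0139,"z":0.022,"twist":0},
    {"x":0.0561,"y":0.0139,"z":0.034,"twist":0},
    {"x":0.0561,"y":0.0139,"z":0.044,"twist":0},
  ],
)

```text
time: 19.4
tool_pos: [595.2, -32.0, 82.5]
tcp_rot: [-3.14, 0.001, 0.995]
contact_force: [0.3, -0.5, -1.6]
grip_width: 59.3
finger_force: 30.0
```

play_rows(
  commands=[
    {"x":0,"y":0,"z":0.005,"twist":0},
    {"x":0,"y":0,"z":0.009,"twist":0},
    {"x":0,"y":0,"z":0.012,"twist":0},
    {"x":0,"y":0,"z":0.014,"twist":0},
    {"x":0,"y":0,"z":0.015,"twist":0},
    {"x":0,"y":0,"z":0.0156,"twist":0},
    {"x":0,"y":0,"z":0.0162,"twist":0},
    {"x":0,"y":0,"z":0.0162,"twist":0},
  ],
)

```text
time: 20.2
tool_pos: [596.3, -31.6, 68.6]
tcp_rot: [3.141, -0.0, 0.996]
contact_force: [-1.8, 0.5, 2.1]
grip_width: 59.2
finger_force: 30.0
```

play_rows(
  commands=[
    {"x":0,"y":0,"z":0,"twist":0},
    {"x":0,"y":0,"z":0,"twist":0},
    {"x":0,"y":0,"z":0,"twist":0},
    {"x":0,"y":0,"z":-0.005,"twist":0},
    {"x":0,"y":0,"z":-0.02,"twist":0},
    {"x":0,"y":0,"z":-0.045,"twist":0},
    {"x":0,"y":0,"z":-0.066,"twist":0},
    {"x":0,"y":0,"z":-0.066,"twist":0},
  ],
  jaw=0.17,
)

```text
time: 21.0
tool_pos: [598.0, -31.9, 137.5]
tcp_rot: [3.136, -0.002, 0.996]
contact_force: [0.6, -0.2, 1.0]
grip_width: 76.5
finger_force: 0.0
```

play_rows(
  commands=[
    {"x":-0.02,"y":-0.002,"z":0,"twist":0},
    {"x":-0.06,"y":-0.005,"z":0,"twist":0},
    {"x":-0.1,"y":-0.009,"z":0,"twist":0},
    {"x":-0.138,"y":-0.012,"z":0,"twist":0},
    {"x":-0.1515,"y":-0.013,"z":0,"twist":0},
    {"x":-0.1515,"y":-0.013,"z":0,"twist":0},
    {"x":-0.1515,"y":-0.013,"z":0.01,"twist":0},
    {"x":-0.1515,"y":-0.013,"z":0.02,"twist":0},
  ],
)

```text
time: 21.8
tool_pos: [503.7, -150.7, 113.3]
tcp_rot: [3.141, -0.0, 0.997]
contact_force: [-1.2, 0.5, 1.2]
grip_width: 76.3
finger_force: 0.0
```

play_rows(
  commands=[
    {"x":0,"y":0,"z":0.008,"twist":0},
    {"x":0,"y":0,"z":0.016,"twist":0},
    {"x":0,"y":0,"z":0.024,"twist":0},
    {"x":0,"y":0,"z":0.032,"twist":0},
    {"x":0,"y":0,"z":0.04,"twist":0},
    {"x":0,"y":0,"z":0.044,"twist":0},
    {"x":0,"y":0,"z":0.0455,"twist":0},
    {"x":0,"y":0,"z":0.0455,"twist":0},
  ],
)

```text
time: 22.6
tool_pos: [502.9, -151.7, 68.5]
tcp_rot: [-3.142, 0.0, 0.996]
contact_force: [-0.2, -0.1, -0.8]
grip_width: 76.2
finger_force: 0.0
```

play_rows(
  commands=[
    {"x":0,"y":0,"z":0,"twist":0},
    {"x":0,"y":0,"z":0,"twist":0},
    {"x":0,"y":0,"z":0,"twist":0},
    {"x":0,"y":0,"z":0,"twist":0},
    {"x":0,"y":0,"z":-0.004,"twist":0},
    {"x":0,"y":0,"z":-0.02,"twist":0},
    {"x":0,"y":0,"z":-0.045,"twist":0},
    {"x":0,"y":0,"z":-0.06,"twist":0},
  ],
  jaw=1,
)

```text
time: 23.4
tool_pos: [503.3, -151.9, 130.0]
tcp_rot: [3.14, -0.0, 0.996]
contact_force: [-0.0, 0.2, -1.0]
grip_width: 59.4
finger_force: 30.0
```

play_rows(
  commands=[
    {"x":0.012,"y":-0.004,"z":0,"twist":0},
    {"x":0.029,"y":-0.01,"z":0,"twist":0},
    {"x":0.042,"y":-0.015,"z":0,"twist":0},
    {"x":0.0451,"y":-0.0163,"z":0,"twist":0},
    {"x":0.0451,"y":-0.0163,"z":0.01,"twist":0},
    {"x":0.0451,"y":-0.0163,"z":0.022,"twist":0},
    {"x":0.0451,"y":-0.0163,"z":0.034,"twist":0},
    {"x":0.0451,"y":-0.0163,"z":0.044,"twist":0},
  ],
)

```text
time: 24.2
tool_pos: [513.1, -105.3, 82.8]
tcp_rot: [-3.14, 0.001, 0.995]
contact_force: [0.3, 0.9, -0.8]
grip_width: 59.7
finger_force: 30.0
```

play_rows(
  commands=[
    {"x":0,"y":0,"z":0.005,"twist":0},
    {"x":0,"y":0,"z":0.009,"twist":0},
    {"x":0,"y":0,"z":0.012,"twist":0},
    {"x":0,"y":0,"z":0.014,"twist":0},
    {"x":0,"y":0,"z":0.015,"twist":0},
    {"x":0,"y":0,"z":0.0156,"twist":0},
    {"x":0,"y":0,"z":0.0162,"twist":0},
    {"x":0,"y":0,"z":0.0162,"twist":0},
  ],
)

```text
time: 25.0
tool_pos: [513.9, -105.0, 68.9]
tcp_rot: [3.141, -0.0, 0.996]
contact_force: [-0.3, 1.4, 2.3]
grip_width: 59.4
finger_force: 30.0
```

play_rows(
  commands=[
    {"x":0,"y":0,"z":0,"twist":0},
    {"x":0,"y":0,"z":0,"twist":0},
    {"x":0,"y":0,"z":0,"twist":0},
    {"x":0,"y":0,"z":-0.005,"twist":0},
    {"x":0,"y":0,"z":-0.02,"twist":0},
    {"x":0,"y":0,"z":-0.05,"twist":0},
    {"x":0,"y":0,"z":-0.09,"twist":0},
    {"x":0,"y":0,"z":-0.13,"twist":0},
  ],
  jaw=0.17,
)

```text
time: 25.8
tool_pos: [513.4, -104.8, 199.9]
tcp_rot: [-3.141, 0.0, 0.996]
contact_force: [0.9, 0.2, -0.6]
grip_width: 76.4
finger_force: 0.0
```

```bash
python3 - <<'E'
from h import *
c=load('t0')
print('bottle',p2w(c,598/1.4286,285/1.4286,150)[:2],'jar',p2w(c,517/1.4286,415/1.4286,90)[:2],'cup',p2w(c,581/1.4286,363/1.4286,60)[:2])
H=W(0,-225);o=bot.get_obs();print('H',H,o['tool_pos'],np.degrees(o['tcp_rot']),d(o['tool_pos'][:2],H,57.07))
E
```

```text
bottle [ 570.82262342 -515.68338584] jar [ 298.2197909  -361.68796478] cup [ 411.20685644 -505.26474701]
H [ 500.58175 -329.603  ] [ 513.38780357 -104.8444707   199.91301934] [-1.79965288e+02  1.29029943e-02  5.70731200e+01] (np.float64(-195.6), np.float64(111.4))
```

play_rows(
  commands=[
    {"x":-0.02,"y":0.011,"z":0,"twist":8},
    {"x":-0.055,"y":0.031,"z":0,"twist":16},
    {"x":-0.09,"y":0.051,"z":0,"twist":24},
    {"x":-0.125,"y":0.071,"z":0,"twist":32},
    {"x":-0.16,"y":0.091,"z":0,"twist":40},
    {"x":-0.185,"y":0.105,"z":0,"twist":48},
    {"x":-0.1957,"y":0.111,"z":0,"twist":56},
    {"x":-0.1957,"y":0.111,"z":0,"twist":60.4},
  ],
  jaw=0.5,
)

```text
time: 26.6
tool_pos: [500.0, -331.8, 198.4]
tcp_rot: [3.141, -0.0, -0.066]
contact_force: [-0.2, 0.7, 0.1]
grip_width: 45.8
finger_force: 0.0
```

```bash
python3 - <<'E'
from h import *
snap('wrist','w3');snap('scene','s3')
a=cv2.imread('pics/w3.png');b=cv2.imread('pics/s3.png')[150:310,180:393]
cv2.imwrite('pics/j3.png',np.vstack([cv2.resize(a,(400,300)),cv2.resize(b,(400,300),interpolation=cv2.INTER_CUBIC)]))
c=load('w3');o=bot.get_obs();print(o['tool_pos'],np.degrees(o['tcp_rot']))
H=W(0,-225);t=np.array([0,0]);
for s in(-35,35):
  for k in(-6,6): print(s,k,(w2p(c,[*(H+s*tx+k*ty),95])*400/560).round())
s=load('s3')
for g in[(-78,-78),(78,-78),(-78,78),(78,78),(0,0)]: print(g,((w2p(s,[*W(*g),75])-[180,150])*400/213).round())
E
```

```text
[ 500.25179508 -330.07939196  198.47150886] [-1.79996179e+02  5.22077418e-03 -3.41734774e+00]
-35 -6 [196. 191.]
-35 6 [184. 191.]
35 -6 [196. 121.]
35 6 [183. 121.]
(-78, -78) [163.  78.]
(78, -78) [146. 181.]
(-78, 78) [279.  90.]
(78, 78) [269. 194.]
(0, 0) [214. 134.]
```

View pics/j3.png

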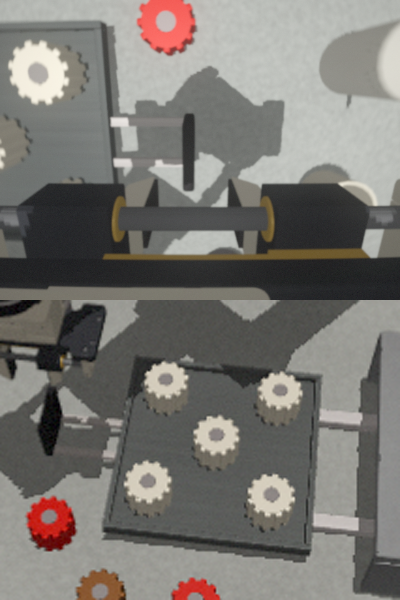

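The wrist view shows the handle plate at (183–195, 114–190), where predicted. The scene crop shows all five pinions flat on their die spots. I'm descending on the handle and pinching it.

play_rows(
  commands=[
    {"x":0,"y":0,"z":0.015,"twist":0},
    {"x":0,"y":0,"z":0.04,"twist":0},
    {"x":0,"y":0,"z":0.065,"twist":0},
    {"x":0,"y":0,"z":0.08,"twist":0},
    {"x":0,"y":0,"z":0.092,"twist":0},
    {"x":0,"y":0,"z":0.102,"twist":0},
    {"x":0,"y":0,"z":0.11,"twist":0},
    {"x":0,"y":0,"z":0.11,"twist":0},
  ],
)

```text
time: 27.5
tool_pos: [500.3, -329.2, 87.6]
tcp_rot: [-3.141, 0.001, -0.058]
contact_force: [-0.6, 0.2, 0.2]
grip_width: 45.8
finger_force: 0.0
```

play_rows(
  commands=[
    {"x":0,"y":0,"z":0,"twist":0},
    {"x":0,"y":0,"z":0,"twist":0},
    {"x":0,"y":0,"z":0,"twist":0},
    {"x":0,"y":0,"z":0,"twist":0},
    {"x":0,"y":0,"z":0,"twist":0},
    {"x":0,"y":0,"z":0,"twist":0},
    {"x":0,"y":0,"z":0,"twist":0},
    {"x":0,"y":0,"z":0,"twist":0},
  ],
  jaw=1,
)

```text
time: 28.3
tool_pos: [500.6, -329.4, 88.7]
tcp_rot: [-3.142, -0.0, -0.058]
contact_force: [-0.3, 2.3, 4.4]
grip_width: 11.5
finger_force: 30.0
```

play_rows(
  commands=[
    {"x":0,"y":-0.001,"z":0,"twist":0},
    {"x":0,"y":-0.003,"z":0,"twist":0},
    {"x":0,"y":-0.006,"z":0,"twist":0},
    {"x":0,"y":-0.01,"z":0,"twist":0},
    {"x":0,"y":-0.015,"z":0,"twist":0},
    {"x":0,"y":-0.021,"z":0,"twist":0},
    {"x":0,"y":-0.027,"z":0,"twist":0},
    {"x":0,"y":-0.034,"z":0,"twist":0},
  ],
)

```text
time: 29.1
tool_pos: [502.7, -295.2, 88.7]
tcp_rot: [3.141, -0.001, -0.058]
contact_force: [0.3, -2.4, 5.6]
grip_width: 12.0
finger_force: 30.0
```

play_rows(
  commands=[
    {"x":0,"y":-0.007,"z":0,"twist":0},
    {"x":0,"y":-0.014,"z":0,"twist":0},
    {"x":0,"y":-0.021,"z":0,"twist":0},
    {"x":0,"y":-0.028,"z":0,"twist":0},
    {"x":0,"y":-0.035,"z":0,"twist":0},
    {"x":0,"y":-0.042,"z":0,"twist":0},
    {"x":0,"y":-0.049,"z":0,"twist":0},
    {"x":0,"y":-0.056,"z":0,"twist":0},
  ],
)

```text
time: 29.9
tool_pos: [506.1, -239.2, 88.7]
tcp_rot: [3.141, -0.001, -0.058]
contact_force: [0.5, -3.7, 5.1]
grip_width: 11.7
finger_force: 30.0
```

play_rows(
  commands=[
    {"x":0,"y":-0.007,"z":0,"twist":0},
    {"x":0,"y":-0.014,"z":0,"twist":0},
    {"x":0,"y":-0.021,"z":0,"twist":0},
    {"x":0,"y":-0.028,"z":0,"twist":0},
    {"x":0,"y":-0.035,"z":0,"twist":0},
    {"x":0,"y":-0.042,"z":0,"twist":0},
    {"x":0,"y":-0.049,"z":0,"twist":0},
    {"x":0,"y":-0.056,"z":0,"twist":0},
  ],
)

```text
time: 30.7
tool_pos: [509.5, -183.3, 88.7]
tcp_rot: [3.141, -0.001, -0.058]
contact_force: [2.6, -3.0, 5.7]
grip_width: 12.0
finger_force: 30.0
```

play_rows(
  commands=[
    {"x":0,"y":-0.007,"z":0,"twist":0},
    {"x":0,"y":-0.014,"z":0,"twist":0},
    {"x":0,"y":-0.021,"z":0,"twist":0},
    {"x":0,"y":-0.028,"z":0,"twist":0},
    {"x":0,"y":-0.035,"z":0,"twist":0},
    {"x":0,"y":-0.042,"z":0,"twist":0},
    {"x":0,"y":-0.049,"z":0,"twist":0},
    {"x":0,"y":-0.056,"z":0,"twist":0},
  ],
)

```text
time: 31.5
tool_pos: [512.9, -127.5, 88.6]
tcp_rot: [3.141, -0.002, -0.058]
contact_force: [3.6, -2.8, 4.0]
grip_width: 12.0
finger_force: 30.0
```

play_rows(
  commands=[
    {"x":0,"y":-0.007,"z":0,"twist":0},
    {"x":0,"y":-0.014,"z":0,"twist":0},
    {"x":0,"y":-0.021,"z":0,"twist":0},
    {"x":0,"y":-0.028,"z":0,"twist":0},
    {"x":0,"y":-0.035,"z":0,"twist":0},
    {"x":0,"y":-0.042,"z":0,"twist":0},
    {"x":0,"y":-0.049,"z":0,"twist":0},
    {"x":0,"y":-0.056,"z":0,"twist":0},
  ],
)

```text
time: 32.3
tool_pos: [516.3, -71.7, 88.7]
tcp_rot: [3.141, -0.002, -0.058]
contact_force: [5.6, -3.1, 4.5]
grip_width: 11.7
finger_force: 30.0
```

play_rows(
  commands=[
    {"x":0.0002,"y":-0.007,"z":0,"twist":0},
    {"x":0.0004,"y":-0.014,"z":0,"twist":0},
    {"x":0.0006,"y":-0.02,"z":0,"twist":0},
    {"x":0.0006,"y":-0.026,"z":0,"twist":0},
    {"x":0.0006,"y":-0.031,"z":0,"twist":0},
    {"x":0.0006,"y":-0.036,"z":0,"twist":0},
    {"x":0.0006,"y":-0.04,"z":0,"twist":0},
    {"x":0.0006,"y":-0.044,"z":0,"twist":0},
  ],
)

```text
time: 33.1
tool_pos: [519.0, -27.7, 88.6]
tcp_rot: [3.141, -0.001, -0.058]
contact_force: [3.8, -2.8, 5.3]
grip_width: 12.0
finger_force: 30.0
```

play_rows(
  commands=[
    {"x":0,"y":-0.003,"z":0,"twist":0},
    {"x":0,"y":-0.005,"z":0,"twist":0},
    {"x":0,"y":-0.007,"z":0,"twist":0},
    {"x":0,"y":-0.009,"z":0,"twist":0},
    {"x":0,"y":-0.011,"z":0,"twist":0},
    {"x":0,"y":-0.013,"z":0,"twist":0},
    {"x":0,"y":-0.015,"z":0,"twist":0},
    {"x":0,"y":-0.017,"z":0,"twist":0},
  ],
)

```text
time: 33.9
tool_pos: [520.1, -10.9, 88.7]
tcp_rot: [3.141, -0.001, -0.058]
contact_force: [3.5, -3.0, 6.7]
grip_width: 11.3
finger_force: 30.0
```

play_rows(
  commands=[
    {"x":0,"y":-0.001,"z":0,"twist":0},
    {"x":0,"y":-0.0015,"z":0,"twist":0},
    {"x":0,"y":-0.002,"z":0,"twist":0},
    {"x":0,"y":-0.0025,"z":0,"twist":0},
    {"x":0,"y":-0.003,"z":0,"twist":0},
    {"x":0,"y":-0.0035,"z":0,"twist":0},
    {"x":0,"y":-0.004,"z":0,"twist":0},
    {"x":0,"y":-0.0045,"z":0,"twist":0},
  ],
)

```text
time: 34.7
tool_pos: [520.3, -6.4, 88.7]
tcp_rot: [3.141, -0.001, -0.058]
contact_force: [3.8, -2.8, 5.5]
grip_width: 12.0
finger_force: 30.0
```

play_rows(
  commands=[
    {"x":0,"y":-0.0006,"z":0,"twist":0},
    {"x":0,"y":-0.0012,"z":0,"twist":0},
    {"x":0,"y":-0.0018,"z":0,"twist":0},
    {"x":0,"y":-0.0024,"z":0,"twist":0},
    {"x":0,"y":-0.003,"z":0,"twist":0},
    {"x":0,"y":-0.0036,"z":0,"twist":0},
    {"x":0,"y":-0.0042,"z":0,"twist":0},
    {"x":0,"y":-0.0048,"z":0,"twist":0},
  ],
)

```text
time: 35.5
tool_pos: [520.6, -1.6, 88.6]
tcp_rot: [3.141, -0.001, -0.058]
contact_force: [4.3, -4.0, 6.2]
grip_width: 12.1
finger_force: 30.0
```

play_rows(
  commands=[
    {"x":0,"y":-0.0006,"z":0,"twist":0},
    {"x":0,"y":-0.0012,"z":0,"twist":0},
    {"x":0,"y":-0.0018,"z":0,"twist":0},
    {"x":0,"y":-0.0024,"z":0,"twist":0},
    {"x":0,"y":-0.003,"z":0,"twist":0},
    {"x":0,"y":-0.0036,"z":0,"twist":0},
    {"x":0,"y":-0.0042,"z":0,"twist":0},
    {"x":0,"y":-0.0048,"z":0,"twist":0},
  ],
)

```text
time: 36.3
tool_pos: [520.9, 3.1, 88.7]
tcp_rot: [3.141, -0.001, -0.058]
contact_force: [5.0, -2.9, 6.4]
grip_width: 11.9
finger_force: 30.0
```

play_rows(
  commands=[
    {"x":0,"y":-0.0006,"z":0,"twist":0},
    {"x":0,"y":-0.0012,"z":0,"twist":0},
    {"x":0,"y":-0.0018,"z":0,"twist":0},
    {"x":0,"y":-0.0024,"z":0,"twist":0},
    {"x":0,"y":-0.003,"z":0,"twist":0},
    {"x":0,"y":-0.0036,"z":0,"twist":0},
    {"x":0,"y":-0.0042,"z":0,"twist":0},
    {"x":0,"y":-0.0048,"z":0,"twist":0},
  ],
)

```text
time: 37.1
tool_pos: [521.2, 7.9, 88.7]
tcp_rot: [3.141, -0.001, -0.058]
contact_force: [3.0, -2.3, 5.9]
grip_width: 11.6
finger_force: 30.0
```

play_rows(
  commands=[
    {"x":0,"y":-0.0006,"z":0,"twist":0},
    {"x":0,"y":-0.0012,"z":0,"twist":0},
    {"x":0,"y":-0.0018,"z":0,"twist":0},
    {"x":0,"y":-0.0024,"z":0,"twist":0},
    {"x":0,"y":-0.003,"z":0,"twist":0},
    {"x":0,"y":-0.0036,"z":0,"twist":0},
    {"x":0,"y":-0.0042,"z":0,"twist":0},
    {"x":0,"y":-0.0048,"z":0,"twist":0},
  ],
)

```text
time: 37.9
tool_pos: [521.5, 12.5, 88.7]
tcp_rot: [3.141, -0.001, -0.058]
contact_force: [4.6, -6.9, 6.5]
grip_width: 11.8
finger_force: 30.0
```

play_rows(
  commands=[
    {"x":0,"y":-0.0002,"z":0,"twist":0},
    {"x":0,"y":-0.0004,"z":0,"twist":0},
    {"x":0,"y":-0.0006,"z":0,"twist":0},
    {"x":0,"y":-0.0008,"z":0,"twist":0},
    {"x":0,"y":-0.001,"z":0,"twist":0},
    {"x":0,"y":-0.001,"z":0,"twist":0},
    {"x":0,"y":-0.001,"z":0,"twist":0},
    {"x":0,"y":-0.001,"z":0,"twist":0},
  ],
)

```text
time: 38.7
tool_pos: [521.5, 12.6, 88.7]
tcp_rot: [3.14, -0.001, -0.058]
contact_force: [3.7, -8.9, 4.6]
grip_width: 11.7
finger_force: 30.0
```

play_rows(
  commands=[
    {"x":0,"y":-0.0004,"z":0,"twist":0},
    {"x":0,"y":-0.0008,"z":0,"twist":0},
    {"x":0,"y":-0.0012,"z":0,"twist":0},
    {"x":0,"y":-0.0015,"z":0,"twist":0},
    {"x":0,"y":-0.0015,"z":0,"twist":0},
    {"x":0,"y":-0.0015,"z":0,"twist":0},
    {"x":0,"y":-0.0015,"z":0,"twist":0},
    {"x":0,"y":-0.0015,"z":0,"twist":0},
  ],
)

```text
time: 39.5
tool_pos: [521.5, 12.7, 88.7]
tcp_rot: [3.138, -0.001, -0.058]
contact_force: [2.8, -17.0, 5.2]
grip_width: 11.9
finger_force: 30.0
```

The tray is at its stop: force rises with no further travel. I'm relaxing the push, releasing, rising, backing away and checking.

play_rows(
  commands=[
    {"x":0,"y":0.0005,"z":0,"twist":0},
    {"x":0,"y":0.001,"z":0,"twist":0},
    {"x":0,"y":0.0015,"z":0,"twist":0},
    {"x":0,"y":0.0018,"z":0,"twist":0},
    {"x":0,"y":0.0018,"z":0,"twist":0},
    {"x":0,"y":0.0018,"z":0,"twist":0},
    {"x":0,"y":0.0018,"z":0,"twist":0},
    {"x":0,"y":0.0018,"z":0,"twist":0},
  ],
)

```text
time: 40.3
tool_pos: [521.5, 12.6, 88.7]
tcp_rot: [3.14, -0.001, -0.058]
contact_force: [4.4, -7.2, 5.0]
grip_width: 11.8
finger_force: 30.0
```

play_rows(
  commands=[
    {"x":0,"y":0,"z":0,"twist":0},
    {"x":0,"y":0,"z":0,"twist":0},
    {"x":0,"y":0,"z":0,"twist":0},
    {"x":0,"y":0,"z":0,"twist":0},
    {"x":0,"y":0,"z":0,"twist":0},
    {"x":0,"y":0,"z":-0.01,"twist":0},
    {"x":0,"y":0,"z":-0.035,"twist":0},
    {"x":0,"y":0,"z":-0.07,"twist":0},
  ],
  jaw=0.5,
)

```text
time: 41.1
tool_pos: [520.0, 13.4, 158.5]
tcp_rot: [-3.141, 0.004, -0.058]
contact_force: [0.4, 0.0, -0.2]
grip_width: 45.8
finger_force: 0.0
```

play_rows(
  commands=[
    {"x":0,"y":0,"z":-0.04,"twist":0},
    {"x":0,"y":0.02,"z":-0.08,"twist":0},
    {"x":0,"y":0.06,"z":-0.1,"twist":0},
    {"x":0,"y":0.1,"z":-0.1,"twist":0},
    {"x":0,"y":0.14,"z":-0.1,"twist":0},
    {"x":0,"y":0.18,"z":-0.1,"twist":0},
    {"x":0,"y":0.2,"z":-0.1,"twist":0},
    {"x":0,"y":0.2,"z":-0.1,"twist":0},
  ],
)

```text
time: 41.9
tool_pos: [509.0, -189.0, 258.9]
tcp_rot: [3.141, -0.0, -0.062]
contact_force: [-0.3, 0.6, -0.5]
grip_width: 46.1
finger_force: 0.0
```

```bash
python3 - <<'E'
from h import *
snap('top','t4');snap('scene','s4')
a=cv2.imread('pics/t4.png')[120:300,90:410];b=cv2.imread('pics/s4.png')[120:345,160:560]
cv2.imwrite('pics/j4.png',np.vstack([cv2.resize(a,(533,300),interpolation=cv2.INTER_CUBIC),cv2.resize(b,(533,300),interpolation=cv2.INTER_CUBIC)]))
c=load('t4');m2=m+343.5*ty
for g in[(-78,-78),(78,-78),(-78,78),(78,78),(0,0)]: print(g,((w2p(c,[*(m2+g[0]*tx+g[1]*ty),75])-[90,120])*533/320).round())
E
```

```text
(-78, -78) [169. 191.]
(78, -78) [178. 109.]
(-78, 78) [ 88. 184.]
(78, 78) [ 97. 102.]
(0, 0) [132. 146.]
```

View pics/j4.png

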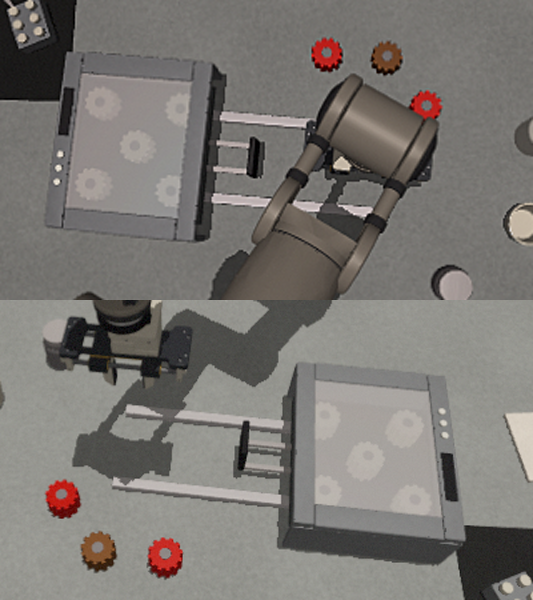

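The layer is intact, seen through the window in both views, but the pinions appear about 5 px off prediction. I'll check more closely that the tray is fully home.

```bash
python3 - <<'E'
from h import *
crop('t4',110,145,260,270,5)
c=load('t4');m2=m+343*ty
P=lambda X:((np.array(w2p(c,X))-[110,145]+.5)*5-.5).round()
for g in[(-78,-78),(78,-78),(-78,78),(78,78),(0,0)]: print(g,P([*(m2+g[0]*tx+g[1]*ty),75]))
H=m2-225*ty
for s in(-35,35):
  for k in(-6,6): print('h',s,k,P([*(H+s*tx+k*ty),95]))
for s in(-165,165):
  for k in(-140,140): print('hood',s,k,P([*(m2+s*tx+k*ty),116]))
E
```

```text
(-78, -78) [409. 451.]
(78, -78) [436. 203.]
(-78, 78) [166. 429.]
(78, 78) [195. 183.]
(0, 0) [300. 316.]
h -35 -6 [657. 402.]
h -35 6 [637. 400.]
h 35 -6 [668. 288.]
h 35 6 [649. 286.]
hood -165 -140 [480. 603.]
hood -165 140 [ 29. 558.]
hood 165 -140 [538.  60.]
hood 165 140 [95. 27.]
```

View pics/t4_c.png

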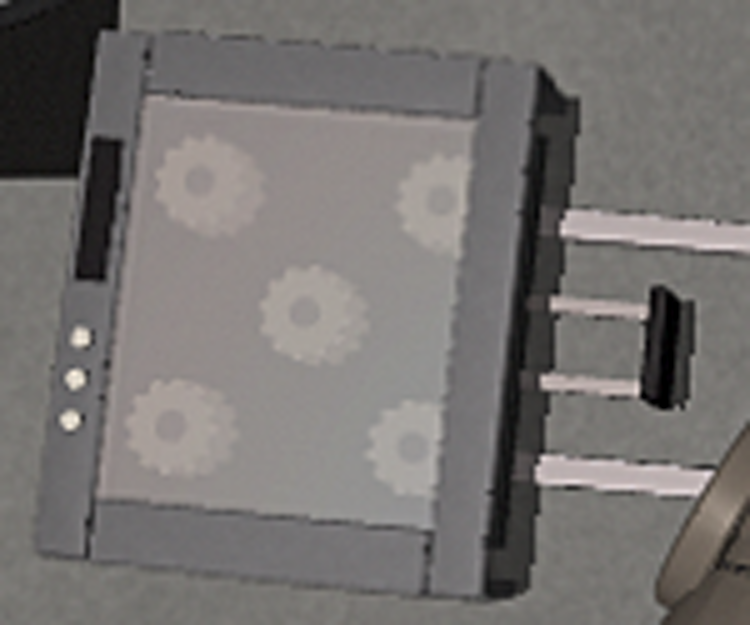

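The crop shows the pinion bores at (200,182), (442,202), (304,315), (172,425) and (412,447). The hood corners carry the same 5 px (about 3 mm) calibration offset, so the tray's middle coincides with the hood's middle and it is fully home.

```bash
python3 -c "
from plant import bot
print(bot.close_job())"
```

```text
the job is handed in; nothing more can be done
None
```

The five pinions are spread like the five on a die, the tray is pushed against its end stop inside the hood, the bottle, jar and cup were left alone, and the job was handed in at about 42 s.

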